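Push a sofa leg home in the drilling jig

TASK

Load the drilling jig by pushing only: push the tapered sofa leg across the jig board until its straight side lies flat against the wooden fence, then push the black sliding block up behind the narrow foot so that the leg is seated fully home, wide end against the metal drill guide, and the block rests against the foot. Do not lift or tip the leg, leave the tin, the screwdriver and the glue bottle where they are, and finish with the hand clear.

Things in the scene. Friction and masses are not known exactly. Their poses are not given: they have to be found in the camera images.
- jig: drilling jig screwed to the bench: white laminate-faced board 250 (x) x 440 (y) x 12 mm thick. Origin on the bench plane, midway along it; in its own axes (z up, turned up to 0.25 rad from the world's) the board spans x -150 to +100, y -220 to +220 mm. A pale wooden fence, 35 mm high above the board, runs along its far (+x) side; a metal drill guide stands at its +y end.
- jig_corner (a point): inner corner where fence and drill guide meet, on the board's top (12 mm above the bench), at x +55, y +170 mm of the jig; axes as the jig's. The fence's flat face is x = 0 here, running to y -380 mm. The guide's flat face is y = 0, from x -60 to +25 mm, 45 mm high above the board. A leg that is home has its straight side at x = 0, its wide end at y = 0.
- leg: loose dark wooden sofa leg lying on the board, 160 (y) x 40 mm high, 0.18 to 0.31 kg. Origin: underside, midway. Straight side: plane x = +22.5 mm, towards the fence; the other side tapers from x -22.5 at the wide end (y +80, towards the guide) to x -7.5 at the foot (y -80). Starts turned up to 0.3 rad from the fence, clear of it, some 20 to 65 mm short of the guide.
- leg_wide (a point): bottom corner of the leg between straight side and wide end
- leg_foot (a point): bottom corner of the leg between straight side and foot end; leg axes
- block (a joint): travel of the sliding block along its track, m: 0 is farthest from the guide, growing towards it (+y of the jig), limit 0.135. At 0.120 it meets the foot of a leg that is home. Starts at 0 to 0.03. Friction holds it where it is left: about 3 N slides it, 4 to 8 N when it pushes the leg along.
- block_face (a point): middle of the sliding block's front face (which meets the foot), 20 mm above the board, 27.5 mm from the fence face; axes as the jig's. The block is black, 50 (x) x 50 (y) mm, its top 49 mm above the bench, and cannot leave its track.
- block_back (a point): middle of the back face of the block (the face to push), 50 mm behind the front face, 20 mm above the board; at least 50 mm of free board lies behind it
- tin: bystander: closed steel tin 56 mm across, 50 mm high, standing on the near corner of the jig board; origin under its centre
- screwdriver: bystander: screwdriver, 200 mm, lying on the bench beyond the fence
- glue: bystander: white glue bottle 60 mm across, 150 mm tall, standing on the bench beyond the drill guide end of the jig; origin under its centre
Mind the look-alikes: they are no part of the job. Of the things like the leg, leave any that is green; of the rest the smaller one is meant.

How it is judged:
On the way, in this order (a step that is already met when the one before it is completed fails the run):
1. the leg's straight side lies flat against the fence (x of each of leg_wide, leg_foot in the frame of jig_corner above -0.003 m), for 0.2 s.
2. the leg is home against the drill guide with the sliding block against its foot (all of step 1 and x of leg_wide in the frame of jig_corner below 0.003 m and y of leg_wide in the frame of jig_corner between -0.003 and 0.003 m and y of block_face in the frame of leg_foot above -0.003 m and angle between leg's own z axis and vertical below 0.05 rad and height (world z) of leg below 0.016 m), for 0.2 s.
At the end, for the whole second after the job is handed in: Both ends of the leg's straight side are within 3 mm of the fence face, the wide end within 3 mm of the drill guide, the block's front face within 3 mm of the foot, the leg flat on the board, everything at rest (all of step 2 and linear speed of leg below 0.01 m/s and velocity of joint block between -0.01 and 0.01 m/s); the robot touches nothing.
It fails at once if the leg is lifted off the board (10 mm) (height (world z) of leg above 0.022 m).
It fails at once if the leg is tipped (angle between leg's own z axis and vertical above 0.25 rad).
It fails at once if the tin is disturbed (moved 15 mm) (distance of tin from where it was at the start of the episode above 0.015 m).
It fails at once if the screwdriver is disturbed (moved 15 mm) (distance of screwdriver from where it was at the start of the episode above 0.015 m).
It fails at once if the glue bottle is disturbed (moved 15 mm) (distance of glue from where it was at the start of the episode above 0.015 m).
It also fails if it takes over 48 s, if anything falls off the work surface, if the arm or the gripper's body presses on something with over 40 N, if the wrist force passes 120 N, or if a joint passes its speed limit or range.

ROBOT

A 6-joint arm with a two-finger parallel gripper is mounted at the origin on the work surface. World frame = base frame: x ahead of the robot, y to its left, z up, the work surface at z = 0. Lengths are in m, angles in rad, forces in N, time in s.
With the tool pointing down it reaches from about 0.4 to 0.925 m from the base axis. Payload 12.5 kg.
Tool frame: the origin (TCP) lies at the very end of the fingers, on their centre line; the grasp point (between the pads) lies behind it (env.grasp_offset is the z of the grasp point in the tool frame, in m); z points along the fingers, y is the line along which they close (so a half turn about z gives the same grasp; the last joint's range is limited). The gripper opens to 95 mm and grips with 3 to 60 N. Pads are 20 mm wide; open, the fingers measure 119 mm over their backs; the gripper's body (75 mm by 180 mm) begins 59 mm behind the grasp point.
Start: joints at [1.238, 0.491, 1.559, -0, 1.092, -0.106], TCP at [0.141, 0.609, 0.215] pointing down, gripper open.
Joint ranges: [-3.1, 3.1], [-0.84, 2.19], [0.05, 2.79], [-1.13, 4.28], [0.06, 2.93], [-2.69, 2.69]. Speed limits (rad/s): [2.22, 2.22, 2.79, 3.14, 3.14, 3.14].

INTERFACE

Orientations are given as a unit quaternion [x, y, z, w].
In Python, from cell import get_state, imaging, env gives the robot as it stands. The module is installed in compiled form; this text tells all that it offers.
- The arm moves only by the tool servo_tool, never from a script. Its argument "moves" is a list of rows, each a list of 7 numbers: the closure, from 0 (fully open) to 1 (shut), then the shift along the tool's x, y, z in cm, then the turn, a rotation vector about the tool's x, y, z in rad. A call has 1 to 12 rows; each row is the pose to reach, as a shift and turn from the pose commanded when the call began, along the tool's axes at that moment; what a row does not reach only later rows make up. A row lasts 1/8 s, in which the tool goes at most 62.5 mm and 10.7 degrees, less where a joint would pass 70% of its speed; a pose out of reach is approached as far as the arm can. A call with a gripper value outside its range is refused whole. The fingers move at their own pace and stop on an object; "grip_force" is the grip in N (left out, the last holds). Time passes only in rows, so rows that repeat a pose let the fingers close. It gives the time, the measured TCP pose, the force, the opening and the grip force at its end, in the units of the state.
- get_state(): the state, without advancing time (a new reading comes with each control period).
- imaging.get_image(name): name is "scene" or "side" or "wrist"; returns a dict with "color" (400x640x3 uint8, blue, green, red), "depth" (400x640 float32, m along the optical axis (not along the pixel's ray), 0 where there is no reading), "fx", "fy", "cx", "cy" (pixels), "origin" and "rotation" of the camera in the world; the wrist camera has in their place "tool_from_camera" (4x4, takes a point from camera to tool coordinates, whose origin is the TCP and whose axes are the flange's). Camera axes: x right, y up, looking along -z (the intrinsics and any distortion apply to the point x, -y, -z); pixel columns grow to the right and rows downward; lengths in m; the calibration is good to about 2 mm. A picture is of the moment at which its call begins: read the wrist's pose just before it.
- env.sign_off(): hands the job in; it is judged then, once.
The state is a dict: "clock": time; "joints": joint angles; "joint_vel": joint speeds; "tau": joint torques, N m; "ee_pos": TCP position; "eef_rot": TCP orientation; "wrist_force": force on the tool from outside, world axes, zero at the start; "moment": the same for the moment, N m; "width": opening from 0.0 (shut) to 1.0 (fully open); "gripper_force": force on a finger pad.
Only numpy, scipy, OpenCV 4.12 (cv2) and the standard library are available. Lean on these libraries where they do the work, as an engineer would, in place of code of your own. Each camera call takes 0.05 s, during which the arm holds its last target. There are 200 camera calls.

## Working session

There is one attempt and no reset: what is moved stays moved. The work goes in short steps, Python scripts to look and compute and a tool call to move; the robot and the scene stay as the last step left them, time stands still between calls to the robot, and variables do not carry over. Pictures are saved under pics/ and viewed, at most 10 in all, crops included, and the job is handed in when it is done.

Besides the shell and the picture viewer there is one more tool, called after "Call:" as a command line: name --pt "numbers of a row" for each row, then --argument value for the rest. servo_tool: Moves the arm, as the interface text tells. Its arguments: {"type":"object","properties":{"moves":{"type":"array","items":{"type":"array","items":{"type":"number"}}},"grip_force":{"type":"number"}},"required":["moves"]}

```bash
mkdir -p pics; cat > h.py <<'E'
import numpy as np, cv2
from cell import get_state, imaging, env
from scipy.spatial.transform import Rotation as R
def grab(n):
    s=get_state(); im=imaging.get_image(n)
    if 'origin' in im: o=np.array(im['origin']);r=np.array(im['rotation']); r=r if r.shape==(3,3) else R.from_quat(r).as_matrix()
    else:
        T=np.array(im['tool_from_camera']);q=R.from_quat(s['eef_rot']).as_matrix()
        o=np.array(s['ee_pos'])+q@T[:3,3]; r=q@T[:3,:3]
    im['o'],im['r']=o,r
    return im
def ray(im,u,v):
    return im['r']@np.array([(u-im['cx'])/im['fx'],-(v-im['cy'])/im['fy'],-1.0])
def onplane(im,u,v,z):
    d=ray(im,u,v); return im['o']+d*(z-im['o'][2])/d[2]
def bydepth(im,u,v):
    return im['o']+ray(im,u,v)*float(np.median(im['depth'][v-1:v+2,u-1:u+2]))
E
python3 - <<'E'
from h import *
for n in ('scene','side','wrist'):
    im=grab(n); cv2.imwrite(f'pics/{n}0.png',im['color']); print(n,[k for k in im if k not in('color','depth')],im['o'],im['fx'],im['cx'],im['cy'],im['r'].round(3).tolist())
print(get_state())
E
```

```text
scene ['fx', 'fy', 'cx', 'cy', 'origin', 'rotation', 'o', 'r'] [ 1.25462553 -0.04436539  0.61079739] 366.47444493588426 319.89123961507556 193.30279479879292 [[0.042, -0.614, 0.788], [0.999, 0.008, -0.047], [0.023, 0.789, 0.613]]
side ['fx', 'fy', 'cx', 'cy', 'origin', 'rotation', 'o', 'r'] [ 0.29911978 -1.0223486   0.65936218] 502.17500134809774 316.8705613781859 192.04419426651359 [[0.975, 0.107, -0.197], [-0.224, 0.489, -0.843], [0.006, 0.866, 0.5]]
wrist ['fx', 'fy', 'cx', 'cy', 'tool_from_camera', 'o', 'r'] [0.06612318 0.62601514 0.38351434] 275.2932904337683 323.5778403535096 199.22719776098756 [[0.224, -0.939, -0.262], [0.974, 0.216, 0.062], [-0.002, -0.269, 0.963]]
{'clock': 0.15, 'joints': array([ 1.23839165e+00,  4.91382489e-01,  1.55927231e+00,  5.99245091e-06,
        1.09166958e+00, -1.05591437e-01]), 'joint_vel': array([ 0.0006737 , -0.00238344, -0.00049906, -0.00066196,  0.00140732,
       -0.00046818]), 'tau': array([ 1.48073468e-03, -6.12893486e+01, -2.58277649e+01,  6.92623272e-02,
        4.72987932e-02, -8.52252447e-05]), 'ee_pos': array([0.14046774, 0.60885588, 0.21423277]), 'eef_rot': array([ 1.13165055e-01,  9.93576135e-01, -3.56546333e-04, -8.20790507e-05]), 'wrist_force': array([-0.84971455, -0.08811469, -0.52225023]), 'moment': array([ 0.01939313, -0.04501195, -0.03377568]), 'gripper_force': 0.0, 'width': 1.003221796790169}
```

View pics/scene0.png

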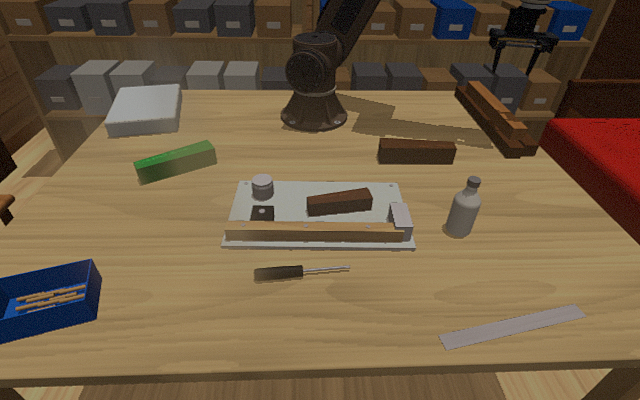

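View pics/side0.png

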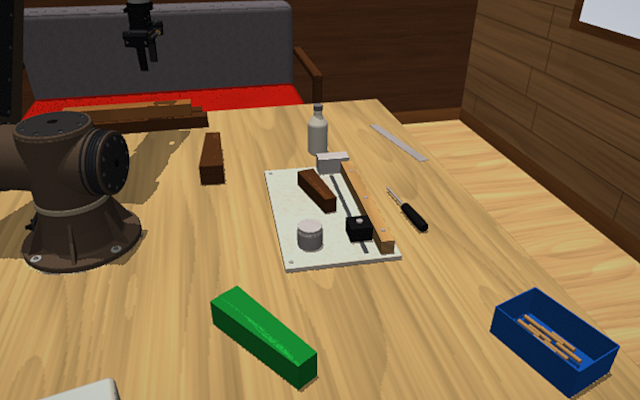

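Leg candidates (scene view): dark brown leg on the board (340,201), larger brown piece on the bench (416,151), green one (176,162), and a plank stack (495,115). I choose the small brown one on the board, seen in the side view at (317,190). The tin is at (262,187), the glue at (462,210), the block at (262,213) and the screwdriver at (300,271).

```bash
python3 - <<'E'
from h import *
im=grab('scene'); np.set_printoptions(precision=4,suppress=True)
for n,u,v in (('boardNearL',236,182),('boardNearR',402,183),('boardFarL',223,247),('boardFarR',413,247),('legtop',340,196),('leg L',308,205),('leg R',371,192),('block',262,210),('tin',262,180),('glue',462,215),('scr',300,271)):
    print(n,bydepth(im,u,v),onplane(im,u,v,.012))
side=grab('side')
print(bydepth(side,317,188))
c=np.hstack([cv2.resize(im['color'][160:260,210:425],None,fx=2,fy=2,interpolation=2),cv2.resize(side['color'][140:280,255:405],None,fx=200/140,fy=200/140)])
cv2.imwrite('pics/c.png',c);print(c.shape)
E
```

```text
boardNearL [ 0.4159 -0.2301  0.0008] [ 0.4313 -0.2267  0.012 ]
boardNearR [0.4276 0.2376 0.002 ] [0.4413 0.233  0.012 ]
boardFarL [ 0.6713 -0.2234  0.0065] [ 0.6765 -0.2218  0.012 ]
boardFarR [0.6861 0.2037 0.0128] [0.6853 0.204  0.012 ]
legtop [0.5494 0.0478 0.0532] [0.4973 0.0547 0.012 ]
leg L [ 0.5787 -0.0314  0.0497] [ 0.5333 -0.0305  0.012 ]
leg R [0.4825 0.1394 0.0131] [0.4811 0.1398 0.012 ]
block [ 0.6004 -0.1388  0.054 ] [ 0.5511 -0.1459  0.012 ]
tin [ 0.4925 -0.147   0.0622] [ 0.4227 -0.1564  0.012 ]
glue [0.6432 0.3167 0.0694] [0.5784 0.3549 0.012 ]
scr [ 0.7578 -0.0507  0.0226] [ 0.7488 -0.0509  0.012 ]
[0.5432 0.022  0.0511]
(200, 644, 3)
```

View pics/c.png

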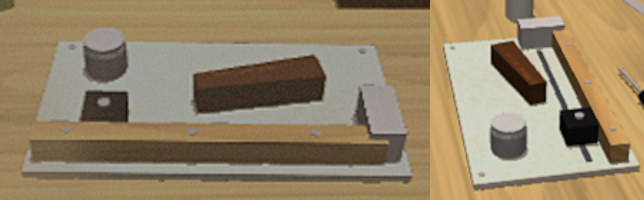

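The crop confirms it: the brown tapered leg has its wide end toward the guide, and the block is in its track. Next I move the wrist camera over the jig.

Call:
servo_tool --pt "0 -50.7 -50.9 0 0 0 -0.23" --pt "0 -50.7 -50.9 0 0 0 -0.23" --pt "0 -50.7 -50.9 0 0 0 -0.23" --pt "0 -50.7 -50.9 0 0 0 -0.23" --pt "0 -50.7 -50.9 0 0 0 -0.23" --pt "0 -50.7 -50.9 0 0 0 -0.23" --pt "0 -50.7 -50.9 0 0 0 -0.23" --pt "0 -50.7 -50.9 0 0 0 -0.23" --pt "0 -50.7 -50.9 0 0 0 -0.23" --pt "0 -50.7 -50.9 0 0 0 -0.23" --pt "0 -50.7 -50.9 0 0 0 -0.23" --pt "0 -50.7 -50.9 0 0 0 -0.23"

```text
clock: 1.75
ee_pos: [0.5213, -0.0036, 0.2145]
eef_rot: [-0.0, 1.0, -0.0, 0.0]
wrist_force: [-0.5, 1.6, -0.3]
width: 1.0
gripper_force: 0.0
```

Call:
servo_tool --pt "0 0 0 0 0 0 0" --pt "0 0 0 0 0 0 0" --pt "0 0 0 0 0 0 0"

```text
clock: 2.12
ee_pos: [0.5196, 0.0, 0.2148]
eef_rot: [-0.002, 1.0, 0.0, -0.0]
wrist_force: [0.2, -0.4, -0.5]
width: 0.997
gripper_force: 0.0
```

```bash
python3 - <<'E'
from h import *
im=grab('wrist'); cv2.imwrite('pics/w1.png',im['color']); s=get_state(); print(s['clock'],s['ee_pos'],s['eef_rot'],env.grasp_offset,im['o'])
np.savez('w1.npz',**{k:v for k,v in im.items()})
E
```

```text
2.175 [5.19699293e-01 3.90758688e-06 2.14827755e-01] [-2.27110921e-03  9.99997413e-01  5.93098001e-05  1.15484915e-04] -0.0188 [ 4.43285685e-01 -3.73455161e-04  3.84170431e-01]
```

View pics/w1.png

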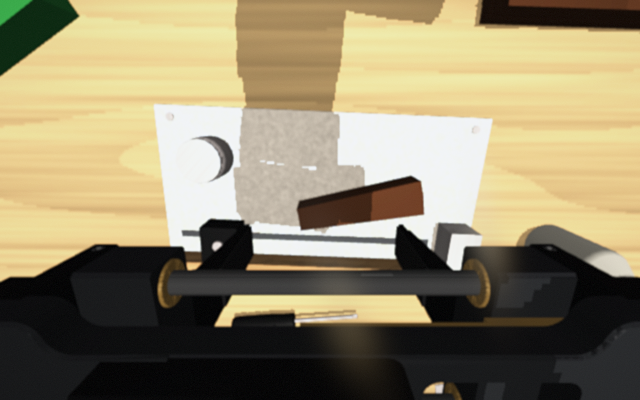

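The wrist view shows the leg whole at (362,203), the tin at (205,160), the near board corners at (155,105) and (492,120), the block at (220,235) and the guide at (458,240). I measure the jig and leg from here, and check the heights by triangulating with the scene view.

```bash
cat > m.py <<'E'
from h import *
np.set_printoptions(precision=4,suppress=True)
def satedge(sat,us,vs,du,dv,n=30):
    out=[]
    for u,v in zip(us,vs):
        k=np.arange(-n/2,n/2+.5,.25)
        p=cv2.remap(sat,(u+du*k).astype(np.float32)[None],(v+dv*k).astype(np.float32)[None],1)[0]
        g=np.abs(np.gradient(cv2.GaussianBlur(p[None],(9,1),0)[0])); i=g.argmax(); out.append((u+du*k[i],v+dv*k[i]))
    return np.array(out)
def line(im,px,z):
    P=np.array([onplane(im,u,v,z)[:2] for u,v in px],np.float32)
    vx,vy,x,y=cv2.fitLine(P,cv2.DIST_HUBER,0,.001,.001).ravel(); return np.array([x,y]),np.array([vx,vy]),np.abs((P-[x,y])@[-vy,vx]).mean()
def cross(a,b):
    t=np.linalg.solve(np.c_[a[1],-b[1]],b[0]-a[0]); return a[0]+t[0]*a[1]
E
python3 - <<'E'
from m import *
im=dict(np.load('w1.npz')); c=im['color']; hsv=cv2.cvtColor(c,cv2.COLOR_BGR2HSV); sat=hsv[...,1].astype(np.float32)
u=np.r_[165:235:3,350:485:3].astype(float)
near=line(im,satedge(sat,u,105+(u-155)*15/337,0*u+0,1) if 0 else satedge(sat,u,105+(u-155)*15/337,0,1),.012)
v=np.arange(112,195,3.);L=line(im,satedge(sat,155+(v-105)*17/130,v,1,0),.012)
v=np.arange(128,215,3.);Rr=line(im,satedge(sat,492-(v-120)*20/110,v,1,0),.012)
print('near',near,'L',L,'R',Rr)
a,b=cross(near,L),cross(near,Rr);print(a,b,np.linalg.norm(b-a))
m=((hsv[...,2]<150)&(hsv[...,1]>110)).astype(np.uint8); m[:150]=0;m[235:]=0;m[:,:290]=0;m[:,430:]=0
m=cv2.morphologyEx(m,cv2.MORPH_OPEN,np.ones((3,3)))
k=max(cv2.findContours(m,0,1)[0],key=cv2.contourArea)
h=cv2.approxPolyDP(cv2.convexHull(k),3,True)[:,0];print('leg hull',cv2.contourArea(k),h.tolist())
for p in h: print(p,'z52',onplane(im,*p,.052)[:2],'z12',onplane(im,*p,.012)[:2], 'dep',bydepth(im,*[int(x) for x in p]))
big=cv2.resize(c[165:250,285:435],None,fx=5,fy=5,interpolation=2);cv2.imwrite('pics/leg.png',big)
big=None
E
```

```text
near (array([0.4295, 0.022 ], dtype=float32), array([0.0365, 0.9993], dtype=float32), np.float32(8.099667e-05)) L (array([ 0.4874, -0.2218], dtype=float32), array([ 0.9994, -0.0356], dtype=float32), np.float32(9.6697724e-05)) R (array([0.5056, 0.2158], dtype=float32), array([ 0.9992, -0.0393], dtype=float32), np.float32(0.00010786506))
[ 0.4207 -0.2194] [0.4367 0.2186] 0.43826246
leg hull 3781.5 [[420, 183], [422, 213], [302, 228], [298, 208], [309, 200], [406, 178]]
[420 183] z52 [0.5147 0.1186] z12 [0.5233 0.1329] dep [0.5148 0.1188 0.0513]
[422 213] z52 [0.5536 0.125 ] z12 [0.5668 0.1401] dep [0.5537 0.1252 0.0514]
[302 228] z52 [ 0.5747 -0.0278] z12 [ 0.5906 -0.0311] dep [ 0.5751 -0.0279  0.0509]
[298 208] z52 [ 0.5477 -0.0324] z12 [ 0.5603 -0.0363] dep [ 0.5489 -0.0328  0.0484]
[309 200] z52 [ 0.5371 -0.0184] z12 [ 0.5484 -0.0206] dep [ 0.5458 -0.0201  0.0213]
[406 178] z52 [0.5085 0.1008] z12 [0.5163 0.113 ] dep [0.5146 0.1102 0.0211]
```

View pics/leg.png

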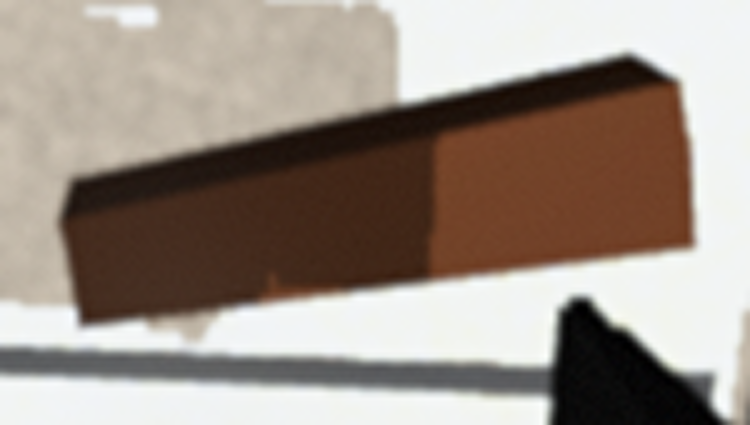

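The crop confirms the leg. Its top is measured at z 0.051, the straight side is about 0.155 m long and its yaw is +0.137. The jig yaw is -0.037 and the corner is near (0.640, 0.162). I go down behind the leg with open fingers, yaw set to the taper's final direction.

Call:
servo_tool --pt "0 5.0 4.6 0 0 0 -0.052" --pt "0 5.0 4.6 2 0 0 -0.052" --pt "0 5.0 4.6 8 0 0 -0.052" --pt "0 5.0 4.6 14 0 0 -0.052" --pt "0 5.0 4.6 18 0 0 -0.052" --pt "0 5.0 4.6 19.0 0 0 -0.052" --pt "0 5.0 4.6 19.0 0 0 -0.052" --pt "0 5.0 4.6 19.0 0 0 -0.052"

```text
clock: 3.18
ee_pos: [0.4707, 0.045, 0.0261]
eef_rot: [-0.028, 1.0, -0.0, 0.001]
wrist_force: [-0.7, 0.1, 0.3]
width: 1.0
gripper_force: 0.0
```

```bash
python3 - <<'E'
from m import *
s=get_state();print(s['ee_pos'],R.from_quat(s['eef_rot']).as_matrix(),s['wrist_force'])
im=grab('wrist');
sc=grab('scene')
a=cv2.resize(sc['color'][150:260,210:425],None,fx=2.9,fy=2.9,interpolation=2)
b=cv2.resize(im['color'],None,fx=.4,fy=.4*1.0); o=np.zeros((a.shape[0]+b.shape[0],a.shape[1],3),np.uint8);o[:a.shape[0]]=a;o[a.shape[0]:,:b.shape[1]]=b
cv2.imwrite('pics/p2.png',o);print(o.shape)
E
```

```text
[0.4707 0.045  0.0261] [[-0.9985 -0.0555  0.0025]
 [-0.0555  0.9985 -0.    ]
 [-0.0025 -0.0002 -1.    ]] [-0.7064  0.1457  0.3458]
(479, 624, 3)
```

View pics/p2.png

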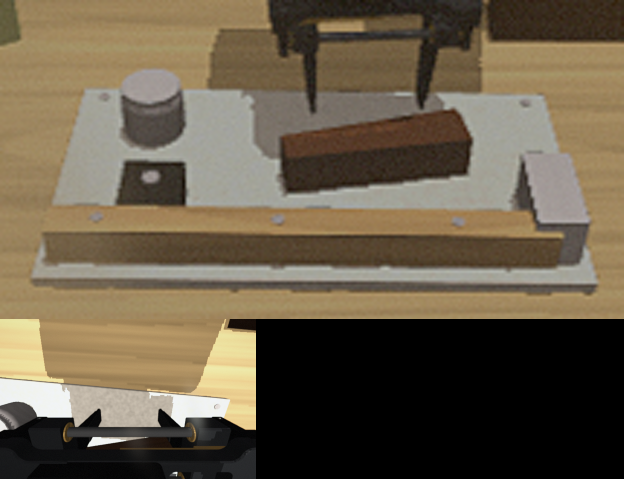

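Both fingers stand behind the leg at (312,105) and (422,100), clear of the tin. I now push along the jig's +x.

Call:
servo_tool --pt "0 -1.0 -0.09 0 0 0 0" --pt "0 -2.0 -0.18 0 0 0 0" --pt "0 -2.7 -0.25 0 0 0 0" --pt "0 -3.4 -0.31 0 0 0 0" --pt "0 -4.1 -0.38 0 0 0 0" --pt "0 -4.8 -0.44 0 0 0 0" --pt "0 -5.5 -0.51 0 0 0 0" --pt "0 -6.2 -0.57 0 0 0 0" --pt "0 -6.9 -0.64 0 0 0 0" --pt "0 -7.6 -0.7 0 0 0 0" --pt "0 -8.3 -0.76 0 0 0 0" --pt "0 -9.0 -0.83 0 0 0 0"

```text
clock: 4.78
ee_pos: [0.5607, 0.0416, 0.0246]
eef_rot: [-0.028, 1.0, 0.0, 0.0]
wrist_force: [-2.0, -0.8, -0.4]
width: 1.001
gripper_force: 0.7
```

Call:
servo_tool --pt "0 -0.5 -0.05 0 0 0 0" --pt "0 -1.0 -0.09 0 0 0 0" --pt "0 -1.5 -0.14 0 0 0 0" --pt "0 -1.8 -0.17 0 0 0 0"

```text
clock: 5.28
ee_pos: [0.5787, 0.0409, 0.0246]
eef_rot: [-0.028, 1.0, 0.0, 0.0]
wrist_force: [-0.9, 0.2, 0.3]
width: 1.001
gripper_force: 1.0
```

```bash
python3 - <<'E'
from m import *
s=get_state();print(s['ee_pos'],s['wrist_force'])
sc=grab('scene');si=grab('side')
a=cv2.resize(sc['color'][160:260,210:425],None,fx=2.9,fy=2.9,interpolation=2)
b=cv2.resize(si['color'][140:280,255:405],None,fx=2.1,fy=2.1,interpolation=2); o=np.zeros((a.shape[0]+b.shape[0],a.shape[1],3),np.uint8);o[:a.shape[0]]=a;o[a.shape[0]:,:b.shape[1]]=b
cv2.imwrite('pics/p3.png',o);print(o.shape)
E
```

```text
[0.5787 0.0409 0.0246] [-0.9357  0.2183  0.3452]
(584, 624, 3)
```

View pics/p3.png

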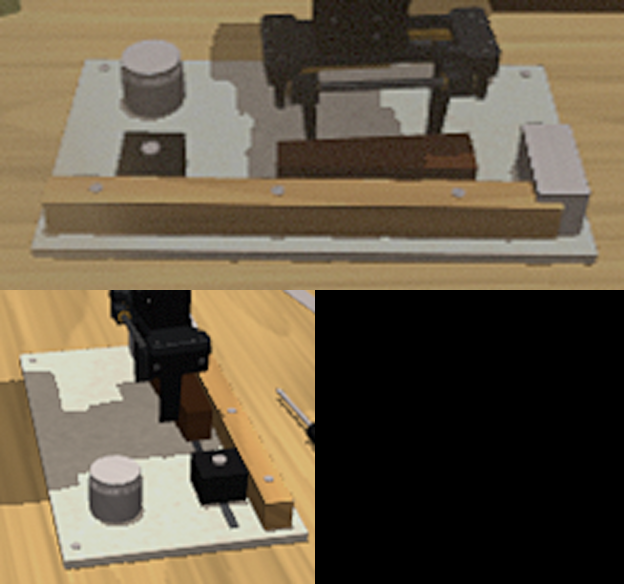

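The leg at (375,155) has squared up and is nearly at the fence. I push the last few millimetres in small steps and watch the force.

Call:
servo_tool --pt "0 -0.3 -0.03 0 0 0 0" --pt "0 -0.6 -0.06 0 0 0 0" --pt "0 -0.8 -0.07 0 0 0 0" --pt "0 -0.8 -0.07 0 0 0 0"

```text
clock: 5.88
ee_pos: [0.5867, 0.0406, 0.0246]
eef_rot: [-0.028, 1.0, 0.0, 0.0]
wrist_force: [0.1, 0.3, -0.8]
width: 0.999
gripper_force: 0.2
```

Call:
servo_tool --pt "0 -0.2 -0.02 0 0 0 0" --pt "0 -0.3 -0.03 0 0 0 0" --pt "0 -0.3 -0.03 0 0 0 0"

```text
clock: 6.25
ee_pos: [0.5869, 0.0406, 0.0246]
eef_rot: [-0.028, 1.0, 0.0, -0.003]
wrist_force: [-13.9, -1.2, 9.4]
width: 1.001
gripper_force: 6.8
```

Call:
servo_tool --pt "0 -0.1 -0.01 0 0 0 0" --pt "0 -0.1 -0.01 0 0 0 0" --pt "0 -0.1 -0.01 0 0 0 0"

```text
clock: 6.62
ee_pos: [0.5869, 0.0406, 0.0246]
eef_rot: [-0.028, 1.0, 0.0, -0.004]
wrist_force: [-17.8, -0.8, 13.4]
width: 0.999
gripper_force: 9.2
```

```bash
python3 - <<'E'
from m import *
si=grab('side')
cv2.imwrite('pics/p4.png',cv2.resize(si['color'][150:280,255:405],None,fx=4.5,fy=4.5,interpolation=2))
# block top & tin position by wrist-1 ray and scene ray
w=dict(np.load('w1.npz')); sc=grab('scene')
print('tin',onplane(w,205,160,.062))
print('board z',bydepth(w,300,130),'block top depth',[bydepth(sc,u,v) for u,v in((255,208),(268,208),(256,218),(269,218))])
E
```

```text
tin [ 0.4863 -0.139   0.062 ]
board z [ 0.4531 -0.0316  0.0111] block top depth [array([ 0.5886, -0.1564,  0.0503]), array([ 0.5903, -0.1258,  0.0513]), array([ 0.6232, -0.1509,  0.0496]), array([ 0.624 , -0.1213,  0.0498])]
```

View pics/p4.png

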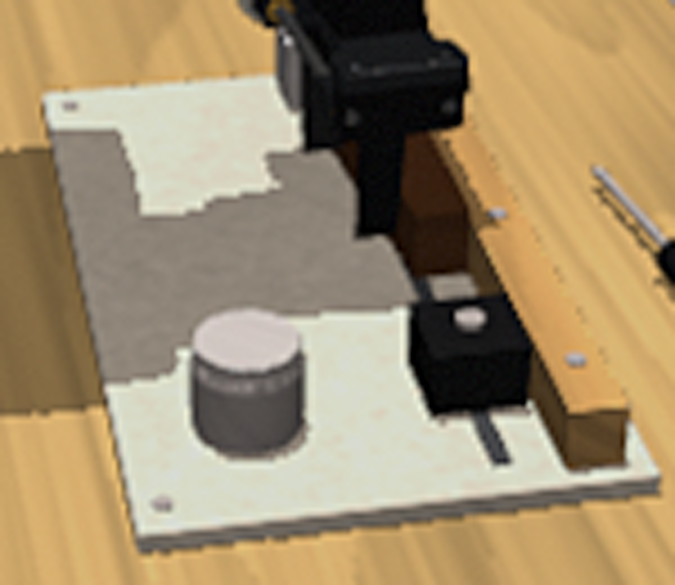

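The leg lies flat on the fence, with 18 N of reaction and no further travel. The block top is centred near (470,340), world (0.605, -0.138), so its back face is at y of about -0.163. I retreat, rise, close the fingers and go down behind the block.

Call:
servo_tool --pt "0 1.0 0.09 0 0 0 0" --pt "0 2.5 0.23 0 0 0 0" --pt "0 3.0 0.28 -5 0 0 0" --pt "0 3.0 0.28 -9 0 0 0" --pt "1 2.0 -6 -9 0 0 0.092" --pt "1 1.0 -12 -9 0 0 0.092" --pt "1 0.5 -18 -9 0 0 0.092" --pt "1 0.5 -23.8 -9 0 0 0.092" --pt "1 0.5 -23.8 -9 0 0 0.092" --pt "1 0.5 -23.8 -9 0 0 0.092"

```text
clock: 7.98
ee_pos: [0.5983, -0.1972, 0.1144]
eef_rot: [0.019, 1.0, 0.0, 0.0]
wrist_force: [-0.9, 0.2, -0.3]
width: 0.428
gripper_force: 0.0
```

Call:
servo_tool --pt "1 0 0 0 0 0 0" --pt "1 0 0 0 0 0 0"

```text
clock: 8.22
ee_pos: [0.5987, -0.1963, 0.1148]
eef_rot: [0.018, 1.0, 0.0, 0.0]
wrist_force: [0.6, -0.6, -0.9]
width: 0.212
gripper_force: 0.0
```

```bash
python3 - <<'E'
from m import *
s=get_state();print(s['ee_pos'],R.from_quat(s['eef_rot']).as_matrix(),s['width'])
sc=grab('scene');si=grab('side')
a=cv2.resize(sc['color'][160:260,210:425],None,fx=2.9,fy=2.9,interpolation=2)
b=cv2.resize(si['color'][140:280,255:405],None,fx=2.1,fy=2.1,interpolation=2); o=np.zeros((a.shape[0]+b.shape[0],a.shape[1],3),np.uint8);o[:a.shape[0]]=a;o[a.shape[0]:,:b.shape[1]]=b
cv2.imwrite('pics/p5.png',o)
E
```

```text
[ 0.5987 -0.1963  0.1148] [[-0.9994  0.0352  0.0002]
 [ 0.0352  0.9994  0.    ]
 [-0.0002  0.     -1.    ]] 0.21208281950789473
```

View pics/p5.png

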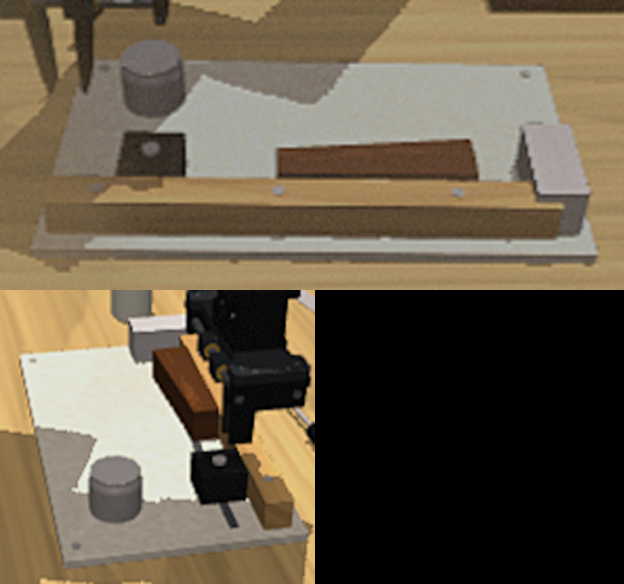

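The leg is still flat on the fence at (375,160). The fingers are nearly shut above the space behind the block, so I finish closing and go down.

Call:
servo_tool --pt "1 0 0 0 0 0 0" --pt "1 0 0 0 0 0 0" --pt "1 0 0 3 0 0 0" --pt "1 0 0 6 0 0 0" --pt "1 0 0 8 0 0 0" --pt "1 0 0 8.7 0 0 0" --pt "1 0 0 8.7 0 0 0"

```text
clock: 9.2
ee_pos: [0.5986, -0.1975, 0.0276]
eef_rot: [0.018, 1.0, 0.0, -0.0]
wrist_force: [0.8, 0.7, 0.2]
width: 0.004
gripper_force: 0.0
```

Call:
servo_tool --pt "1 0 0.7 0 0 0 0" --pt "1 0 1.4 0 0 0 0" --pt "1 0 2.1 0 0 0 0" --pt "1 0 2.8 0 0 0 0" --pt "1 0 3.5 0 0 0 0" --pt "1 0 4.2 0 0 0 0"

```text
clock: 9.95
ee_pos: [0.6002, -0.1552, 0.0278]
eef_rot: [0.018, 1.0, -0.0, 0.0]
wrist_force: [-0.9, -2.8, 2.2]
width: 0.006
gripper_force: 1.5
```

Call:
servo_tool --pt "1 0 0.7 0 0 0 0" --pt "1 0 1.4 0 0 0 0" --pt "1 0 2.1 0 0 0 0" --pt "1 0 2.8 0 0 0 0" --pt "1 0 3.5 0 0 0 0" --pt "1 0 4.2 0 0 0 0" --pt "1 0 4.9 0 0 0 0" --pt "1 0 5.5 0 0 0 0" --pt "1 0 6.0 0 0 0 0" --pt "1 0 6.5 0 0 0 0" --pt "1 0 7.0 0 0 0 0" --pt "1 0 7.5 0 0 0 0"

```text
clock: 11.45
ee_pos: [0.6029, -0.0804, 0.0277]
eef_rot: [0.018, 1.0, 0.0, 0.0]
wrist_force: [1.1, -4.8, 1.7]
width: 0.007
gripper_force: 2.3
```

Call:
servo_tool --pt "1 0 0.4 0 0 0 0" --pt "1 0 0.8 0 0 0 0" --pt "1 0 1.2 0 0 0 0" --pt "1 0 1.5 0 0 0 0"

```text
clock: 11.95
ee_pos: [0.6034, -0.0653, 0.0276]
eef_rot: [0.018, 1.0, 0.0, 0.0]
wrist_force: [1.6, -4.7, 2.9]
width: 0.004
gripper_force: 2.3
```

Call:
servo_tool --pt "1 0 0.2 0 0 0 0" --pt "1 0 0.4 0 0 0 0" --pt "1 0 0.5 0 0 0 0" --pt "1 0 0.5 0 0 0 0"

```text
clock: 12.45
ee_pos: [0.6035, -0.0604, 0.0276]
eef_rot: [0.018, 1.0, 0.0, -0.0]
wrist_force: [2.3, -2.0, 2.6]
width: 0.002
gripper_force: 1.5
```

Call:
servo_tool --pt "1 0 0.2 0 0 0 0" --pt "1 0 0.3 0 0 0 0" --pt "1 0 0.3 0 0 0 0"

```text
clock: 12.82
ee_pos: [0.6036, -0.0574, 0.0276]
eef_rot: [0.018, 1.0, 0.0, -0.0]
wrist_force: [1.0, -2.9, 2.4]
width: 0.006
gripper_force: 1.6
```

Not home yet, because the tool still tracks its command freely. I continue in small steps.

Call:
servo_tool --pt "1 0 0.15 0 0 0 0" --pt "1 0 0.3 0 0 0 0" --pt "1 0 0.3 0 0 0 0"

```text
clock: 13.2
ee_pos: [0.6038, -0.0551, 0.0276]
eef_rot: [0.018, 1.0, -0.0, 0.0]
wrist_force: [1.1, -8.7, 1.9]
width: 0.003
gripper_force: 4.3
```

```bash
python3 - <<'E'
from m import *
sc=grab('scene');si=grab('side')
a=cv2.resize(sc['color'][160:260,210:425],None,fx=2.9,fy=2.9,interpolation=2)
b=cv2.resize(si['color'][140:280,255:405],None,fx=2.1,fy=2.1,interpolation=2); o=np.zeros((a.shape[0]+b.shape[0],a.shape[1],3),np.uint8);o[:a.shape[0]]=a;o[a.shape[0]:,:b.shape[1]]=b
cv2.imwrite('pics/p6.png',o)
E
```

```text
(no output)
```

View pics/p6.png

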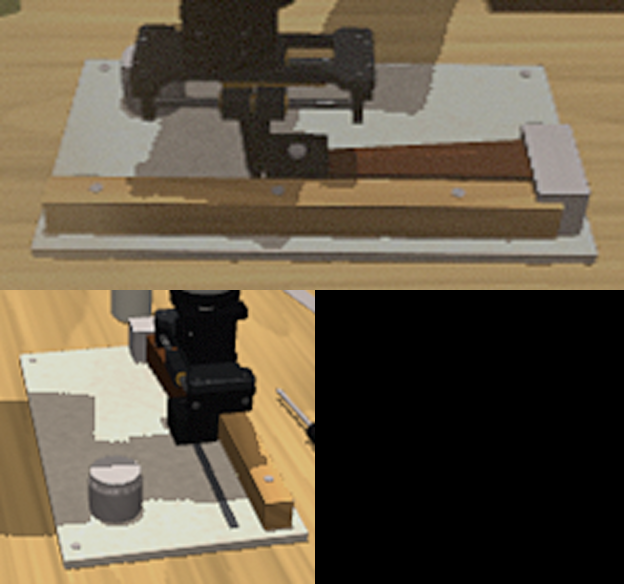

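The leg's wide end meets the guide at (525,160), the block sits against the foot at (330,160), and the force is rising. I press once more to be sure.

Call:
servo_tool --pt "1 0 0.1 0 0 0 0" --pt "1 0 0.2 0 0 0 0" --pt "1 0 0.2 0 0 0 0" --pt "1 0 0.2 0 0 0 0"

```text
clock: 13.8
ee_pos: [0.6038, -0.0548, 0.0277]
eef_rot: [0.018, 1.0, -0.001, 0.0]
wrist_force: [-1.4, -22.2, 2.0]
width: 0.007
gripper_force: 10.6
```

It is firmly seated: 22 N with no motion. I retreat, rise, and look from above numerically.

Call:
servo_tool --pt "1 0 -1 0 0 0 0" --pt "1 0 -3 0 0 0 0" --pt "1 0 -3 -5 0 0 0" --pt "1 0 -3 -11 0 0 0" --pt "1 0 -3 -17 0 0 0" --pt "1 -1 2 -20 0 0 0" --pt "1 -2 7 -20 0 0 0" --pt "1 -2 10 -20 0 0 0" --pt "1 -2 10 -20 0 0 0" --pt "1 -2 10 -20 0 0 0"

```text
clock: 15.05
ee_pos: [0.6274, 0.0458, 0.2274]
eef_rot: [0.018, 1.0, 0.0, -0.0]
wrist_force: [-0.1, -0.6, 0.3]
width: 0.002
gripper_force: 0.0
```

```bash
python3 - <<'E'
from m import *
s=get_state();print(s['clock'],s['ee_pos'],s['wrist_force'])
im=grab('wrist');np.savez('w2.npz',**im); cv2.imwrite('pics/w2.png',im['color'])
hsv=cv2.cvtColor(im['color'],cv2.COLOR_BGR2HSV)
# points from depth -> jig_corner frame
v,u=np.mgrid[0:400,0:640]; d=im['depth']
P=im['o']+(np.stack([(u-im['cx'])/im['fx'],-(v-im['cy'])/im['fy'],-np.ones_like(d)],-1)*d[...,None])@im['r'].T
ex=np.array([.9993,-.037]);ey=np.array([.037,.9993]); q=P[...,:2]-[.6399,.1619]
X=q@ex;Y=q@ey;Z=P[...,2]
top=(d>0)&(Z>.044)&(Z<.057)
H,S,V=[hsv[...,i] for i in range(3)]
for y in range(-230,15,10):
    r=top&(abs(Y*1000-y)<1.5)&(X>-.07)&(X<.035)
    o=X[r].argsort(); print(y,[(round(1e3*x),int(h),int(sx),int(vv)) for x,h,sx,vv in list(zip(X[r][o],H[r][o],S[r][o],V[r][o]))[::max(1,r.sum()//14)]])
E
```

```text
15.05 [0.6274 0.0458 0.2274] [-0.0693 -0.5749  0.2803]
-230 [(1, 16, 130, 124), (2, 16, 130, 141), (3, 16, 129, 146), (6, 16, 128, 145), (8, 16, 132, 147), (10, 16, 130, 153), (12, 16, 130, 151), (13, 16, 130, 153), (14, 16, 130, 155), (17, 16, 130, 165), (19, 16, 128, 170), (21, 16, 128, 171), (23, 16, 130, 171), (25, 16, 131, 171), (27, 16, 126, 170), (29, 18, 28, 212)]
-220 [(1, 16, 131, 125), (2, 16, 129, 142), (3, 16, 130, 147), (5, 16, 131, 144), (6, 16, 130, 145), (7, 16, 130, 149), (9, 16, 130, 153), (12, 16, 129, 154), (13, 17, 130, 153), (16, 16, 129, 154), (17, 16, 131, 156), (20, 17, 131, 168), (21, 16, 129, 170), (22, 17, 128, 171), (24, 16, 129, 172), (25, 16, 131, 171), (28, 18, 106, 173), (30, 17, 69, 181)]
-210 [(-51, 18, 36, 71), (-45, 18, 37, 82), (-39, 17, 36, 100), (-34, 0, 0, 22), (-26, 18, 38, 88), (-18, 16, 39, 112), (-14, 18, 36, 119), (-5, 14, 114, 38), (2, 16, 130, 145), (7, 16, 129, 150), (12, 17, 131, 156), (15, 16, 129, 156), (20, 16, 130, 159), (25, 16, 130, 169), (30, 17, 71, 180)]
-200 [(-51, 30, 16, 16), (-46, 150, 13, 20), (-41, 0, 15, 34), (-36, 0,
[... 6002 characters left out ...]
 108), (3, 19, 114, 235), (7, 20, 110, 235), (13, 20, 107, 235), (18, 22, 104, 235), (24, 25, 94, 235), (30, 24, 27, 236)]
0 [(-59, 0, 3, 168), (-54, 0, 8, 61), (-49, 8, 16, 65), (-44, 7, 61, 71), (-37, 108, 7, 174), (-30, 10, 77, 80), (-24, 109, 12, 166), (-16, 102, 11, 234), (-9, 9, 41, 107), (-2, 101, 9, 232), (5, 17, 124, 181), (10, 14, 58, 88), (15, 15, 32, 80), (21, 20, 114, 185), (28, 23, 74, 235)]
10 [(-59, 114, 6, 212), (-53, 105, 6, 243), (-47, 105, 6, 243), (-41, 108, 5, 242), (-36, 105, 6, 243), (-31, 102, 5, 242), (-25, 102, 5, 242), (-20, 102, 5, 242), (-12, 102, 5, 242), (-7, 98, 4, 241), (-2, 102, 5, 242), (4, 90, 3, 240), (10, 90, 3, 240), (15, 90, 3, 240), (22, 90, 2, 239)]
```

The leg's straight side meets the fence along its whole length, with no gap. The far side runs from -31 to -44 mm, matching a leg that is home. Its ends are at y of about -160 and 0 against the block and guide, and the hand is clear.

```bash
python3 -c "
from cell import env; print(env.sign_off())"
```

```text
the job is handed in; nothing more can be done
None
```

I handed the job in at about 15 s on the robot's clock: the last camera check shows the leg flat against the fence with its wide end at the drill guide, the block against its foot and the hand clear; the hand-in did not report a result.

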